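# Put the spices away under the powered acrylic hood

### The arm

A 7-joint arm with a two-finger parallel gripper is mounted at the origin on the work surface. World frame = base frame: x ahead of the robot, y to its left, z up, the work surface at z = 0. Lengths are in m, angles in rad, forces in N, time in s.
With the tool pointing down it reaches from about 0.4 to 0.9 m from the base axis. Payload 5.5 kg.
Tool frame: the origin (TCP) lies midway between the tips of the shut fingers; the grasp point (between the pads) lies 19 mm behind it; z points along the fingers, y is the direction in which the jaws open and shut (so a half turn about z gives the same grasp; the last joint's range is limited). The gripper opens to 92 mm and grips with 3 to 60 N. Pads are 19 mm wide; open, the fingers measure 130 mm over their backs; the gripper's body (75 mm by 190 mm) begins 47 mm behind the grasp point.
Start: joints at [1.42, 0.501, -0.427, 1.55, 0.221, 1.138, -0.21], TCP at [0.261, -0.595, 0.227] pointing down, gripper open.
Joint ranges: [-2.88, 2.88], [-0.31, 2.03], [-1.54, 1.56], [0.2, 2.42], [-1.41, 4.55], [0.19, 2.02], [-2.57, 2.57]. Speed limits (rad/s): [2.57, 2.57, 3.14, 3.14, 3.14, 3.14, 3.14].

### API

Orientations are given as a rotation vector (axis times angle).
In Python, from station import robot, imaging gives the robot as it stands.
- The arm moves only by the shell command python3 -m handwheel 'ROWS'. ROWS is JSON, a list of rows, each a list of 3 entries, a list of its own where there are three numbers: the gripper's target within -1 to 1 (fully open at 1, half-way at 0, shut at -1), then the shift along the tool's x, y, z scaled (see below), then the turn about the tool's z scaled (see below). A call has 1 to 12 rows; each row is the pose to reach, as a shift and turn from the pose commanded when the call began, along the tool's axes at that moment; what a row does not reach only later rows make up. The controller multiplies each number of a shift by 0.2 m and each number of a turn by 90 degrees. A row lasts 1/10 s, in which the tool goes at most 50 mm and 8.59 degrees, less where a joint would pass 70% of its speed; a pose out of reach is approached as far as the arm can. A call with a number of a shift or a turn outside -1 to 1 is refused whole. A call with a gripper value outside its range is refused whole. The fingers move at their own pace and stop on an object; the grip force is fixed at half the most. Time passes only in rows, so rows that repeat a pose let the fingers close. It gives the time, the measured TCP pose, the force and the opening at its end, in the units of the state.
- robot.state(): the state, without advancing time (a new reading comes with each control period).
- imaging.read_camera(name): name is "side" or "top" or "wrist"; returns a dict with "color" (420x560x3 uint8, blue, green, red), "intrinsics" (3x3 intrinsics, pixels), "k1" (the pictures are not rectified: a ray, as slopes to the right and down, at radius r is drawn at 1 + k1 r^2 times it, then the intrinsics apply), "rvec" (rotation vector, rad) and "tvec" (3), from world to camera coordinates, as OpenCV has them. Camera axes: x right, y down, z forward; pixel columns grow to the right and rows downward; lengths in m; the calibration is good to about 2 mm. A picture is of the moment at which its call begins. There is no depth.
- robot.close_job(): hands the job in, once; it reports no verdict.
The state is a dict: "clock": time; "joints": joint angles; "qd": joint speeds; "tau": joint torques, N m; "tcp_pos": TCP position; "eef_rot": TCP orientation; "force": force on the tool from outside, world axes, zero at the start; "ft_torque": the same for the moment, N m; "gripper_width": finger opening in m.
Only numpy, scipy, OpenCV 4.12 (cv2) and the standard library are available. Lean on these libraries where they do the work, as an engineer would, in place of code of your own. Each camera call takes 0.05 s, during which the arm holds its last target.

### The job

Put the spices away: hold the switch paddle away from you until the clear hood has risen all the way and let it spring back, push the tall rice carton over so that it lies flat on its broad side in the back bay, and stand every spice jar from the worktop upright in the front bay. Then hold the paddle towards you until the hood is fully shut over them and let it spring back to the middle. Work the hood only with the switch, not by hand, and leave everything else on the worktop where it is.

Things in the scene. Friction and masses are not known exactly. Their poses are not given: they have to be found in the camera images.
- cabinet: Low dark-wood spice tray fixed to the worktop, 235 mm (its x) by 320 mm (its y), walls 30 mm high, 5 mm thick. Origin: centre of the underside; +x away from the robot to the hinge, +y left. A divider makes two bays, both y = -155 to +155 mm inside: front bay x = -113 to -3 mm, back bay x = +3 to +113 mm. A clear acrylic hood is hinged along its back edge.
- front_bay (a point): Centre of the front bay's floor, 6 mm above the worktop; the jars go in this bay, anywhere along it.
- back_bay (a point): Centre of the back bay's floor, 6 mm above the worktop; the carton stands in this bay. The raised hood stands wholly behind this bay, up to 290 mm above the worktop.
- hood (a joint): Angle of the clear box-shaped hood (251 deep, 332 wide, 62 mm high): 0 = shut down on the tray, roof 94 mm above the worktop; 1.75 = fully raised, at its stop. Starts ajar over the carton. A motor moves it (about 6 s for full travel) while the paddle is held well over (0.4 rad; slow or dead below 0.25), and it stays put when the paddle is let go. The drive is weak and stalls on anything in its way.
- switch: White switch pod fixed to the worktop, 100 mm (its x) by 62 mm (its y), 40 mm high; origin: centre of its underside. A black spring-centred paddle, 26 mm wide (y) and 10 mm thick (x), stands up from its middle between two chevrons: hinge 44 mm, free part 50 to 96 mm above the worktop.
- paddle (a joint): Lean of the paddle about the pod's y axis: 0 = centred; + = top leaning to the pod's +x (away from the robot): the hood rises; - = top leaning to -x (towards the robot): the hood lowers. Stops at +0.5 and -0.5. Its spring pushes back with up to about 13 N near the top; let go, it recentres (reads 0, up to 3 degrees off upright).
- paddle_tip (a point): Centre of the top end of the paddle, 52 mm above its hinge.
- carton: Orange rice carton, 90 mm (its x) by 66 mm (its y) by 150 mm tall (its z), 0.28 to 0.56 kg, balance point at mid height. Origin: centre of its bottom face. It starts standing in the back bay towards the tray's +y (left) end, its x along the tray's, with room to fall towards the tray's -y; lying lengthways on a 90 by 150 mm face it fits the bay.
- carton_mid (a point): Centre of the carton.
- jar1: Glass spice jar with brick-red spice and a steel twist cap: 50 mm across, 70 mm tall overall, the cap (49 mm) is the top 14 mm; about 0.14 kg. Origin: centre of its base, z up. May be absent (None).
- jar2: Glass spice jar with golden spice and a steel twist cap: 50 mm across, 70 mm tall overall, the cap (49 mm) is the top 14 mm; about 0.14 kg. Origin: centre of its base, z up. May be absent (None).
- jar3: Glass spice jar with green spice and a steel twist cap: 50 mm across, 70 mm tall overall, the cap (49 mm) is the top 14 mm; about 0.14 kg. Origin: centre of its base, z up. May be absent (None).
- jar4: Glass spice jar with dark brown spice and a steel twist cap: 50 mm across, 70 mm tall overall, the cap (49 mm) is the top 14 mm; about 0.14 kg. Origin: centre of its base, z up. May be absent (None).
- jar5: Glass spice jar with tan spice and a steel twist cap: 50 mm across, 70 mm tall overall, the cap (49 mm) is the top 14 mm; about 0.14 kg. Origin: centre of its base, z up. May be absent (None).
- mill: Beech pepper mill, 50 mm across, 100 mm tall, origin at base centre; a bystander, leave it alone.
- salt_bowl: White ceramic salt bowl, 60 mm across, 40 mm high, origin at base centre; a bystander, leave it alone.
- big_jar: Large glass storage jar with steel cap, 90 mm across, 125 mm tall, origin at base centre; a bystander, leave it alone.
- mug: Blue mug, 80 mm across, 90 mm high, handle towards its +y, origin at base centre; a bystander, leave it alone.
- tagine: Small glazed tagine with clip-on lid, 162 mm across, 170 mm tall, standing on a beech trivet; origin at base centre; a bystander, leave it alone.
Not all that is in view belongs to the job. What is shaped like the jar5 but blue or pink is not meant. Leave any purple look-alike of the jar3 alone.

How it is judged:
By the outcome, as a careful person would: the job done as asked, in the order asked, and still so for the second after the job is handed in, with the robot touching nothing.
Of jar1, jar2, jar3, jar4, jar5 only 3 to 5 are there at a start; the rules pass over those that are not, and their reading is None.
At some moment in a run one of jar1, jar2, jar3, jar4, jar5 may be knocked a few centimetres aside while the robot is not near it.
It also fails if it takes over 210 s, if anything falls off the work surface, if the arm or the gripper's body presses on something with over 40 N, if the wrist force passes 120 N, or if a joint passes its speed limit or range.

## Working session

There is one attempt and no reset: what is moved stays moved. The work goes in short steps, Python scripts to look and compute and a shell command to move; the robot and the scene stay as the last step left them, time stands still between calls to the robot, and variables do not carry over. Pictures are saved under pics/ and viewed, and the job is handed in when it is done.

```bash
ls; mkdir -p pics
cat > h.py <<'E'
import numpy as np,cv2
from station import robot,imaging
def cam(n):
    c=imaging.read_camera(n); return c
def ray(c,u,v):
    K=np.array(c["intrinsics"]);x=(u-K[0,2])/K[0,0];y=(v-K[1,2])/K[1,1]
    k=c["k1"];rd=np.hypot(x,y);r=rd
    for _ in range(30): r=rd/(1+k*r*r)
    s=r/rd if rd>0 else 1
    R=cv2.Rodrigues(np.array(c["rvec"],float))[0];t=np.array(c["tvec"],float).ravel()
    return -R.T@t, R.T@np.array([x*s,y*s,1.])
def onz(c,u,v,z):
    o,d=ray(c,u,v);return o+d*(z-o[2])/d[2]
def proj(c,p):
    R=cv2.Rodrigues(np.array(c["rvec"],float))[0];q=R@np.array(p,float)+np.array(c["tvec"],float).ravel()
    x,y=q[0]/q[2],q[1]/q[2];s=1+c["k1"]*(x*x+y*y);K=np.array(c["intrinsics"])
    return K[0,0]*x*s+K[0,2],K[1,1]*y*s+K[1,2]
def two(c1,p1,c2,p2):
    o1,d1=ray(c1,*p1);o2,d2=ray(c2,*p2)
    A=np.stack([d1,-d2],1);s=np.linalg.lstsq(A,o2-o1,rcond=None)[0]
    a=o1+d1*s[0];b=o2+d2*s[1];return (a+b)/2,np.linalg.norm(a-b)
E
python3 - <<'E'
from h import *
for n in("side","top","wrist"):
    c=cam(n);cv2.imwrite(f"pics/{n}0.png",c["color"])
    print(n,c["intrinsics"],c["k1"],ray(c,280,210))
print(robot.state())
E
```

```text
pics
side [[459.81384529   0.         278.85222277]
 [  0.         459.81384529 203.50637987]
 [  0.           0.           1.        ]] -0.0710292048890859 (array([-0.17027429,  0.85591111,  1.04863471]), array([ 0.47837771, -0.57724219, -0.66193043]))
top [[411.66754836   0.         283.65267584]
 [  0.         411.66754836 204.94454023]
 [  0.           0.           1.        ]] -0.06390233547756656 (array([ 0.40655324, -0.00536486,  1.25134627]), array([ 0.11887946, -0.0028828 , -0.99302009]))
wrist [[296.24788301   0.         275.46542709]
 [  0.         296.24788301 208.8053744 ]
 [  0.           0.           1.        ]] -0.037498800404815597 (array([ 0.32162748, -0.56805617,  0.38334139]), array([-0.22474092, -0.11376382, -0.96788423]))
{'clock': 0.15, 'joints': array([ 1.42021546,  0.5016617 , -0.42682785,  1.55115459,  0.22084952,
        1.13830554, -0.21028465]), 'qd': array([ 0.00143608, -0.00429744,  0.00046998, -0.00274022,  0.001131  ,
        0.0007273 , -0.00216224]), 'tau': array([-6.63534855e-03, -5.67101061e+01, -5.82525238e+00, -2.79451740e+01,
       -6.87575759e-02,  2.65933078e-02,  9.75698140e-05]), 'tcp_pos': array([ 0.26109705, -0.5946946 ,  0.22592123]), 'eef_rot': array([-3.07316164e+00, -6.45140642e-01,  4.38991063e-04]), 'force': array([-0.14522355,  0.05653801,  0.17987523]), 'ft_torque': array([0.01996292, 0.0502844 , 0.00200153]), 'gripper_width': 0.09149024480623988}
```

View pics/side0.png

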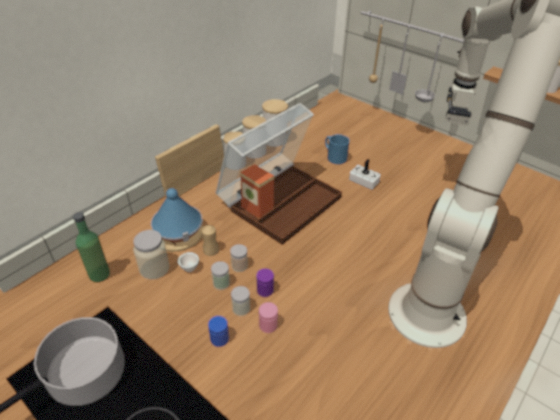

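View pics/top0.png

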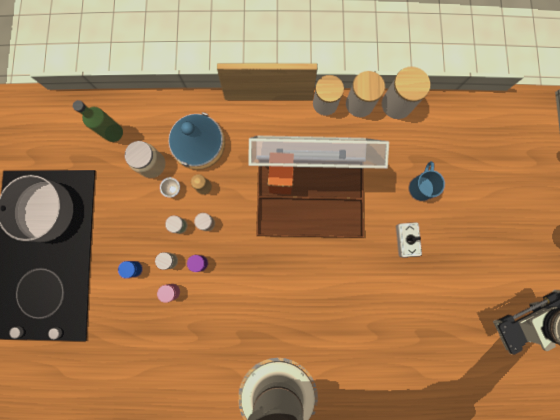

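Run:
```python
import cv2
i=cv2.imread("pics/top0.png");cv2.imwrite("pics/top0a.png",cv2.resize(i[60:360,60:460],None,fx=2,fy=2,interpolation=2))
i=cv2.imread("pics/side0.png");cv2.imwrite("pics/side0a.png",cv2.resize(i[60:360,60:460],None,fx=2,fy=2,interpolation=2))
```

```text
(no output)
```

View pics/top0a.png

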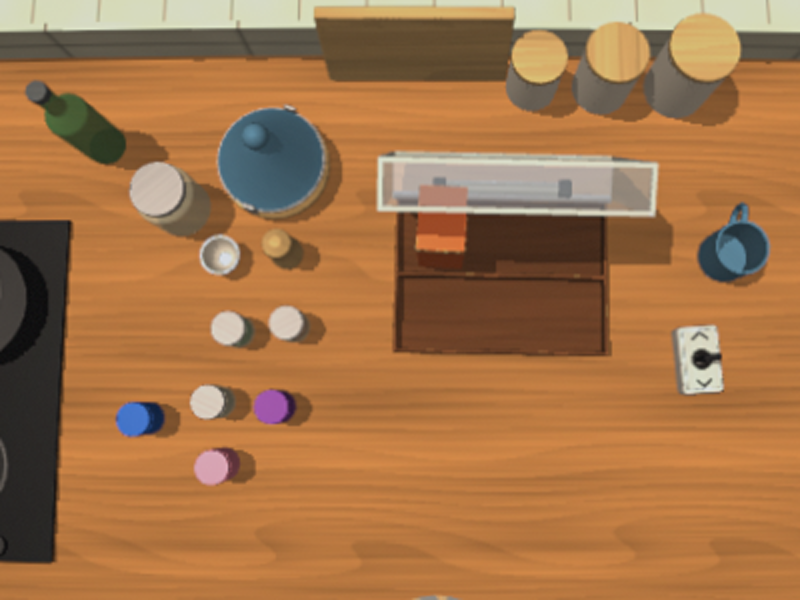

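View pics/side0a.png

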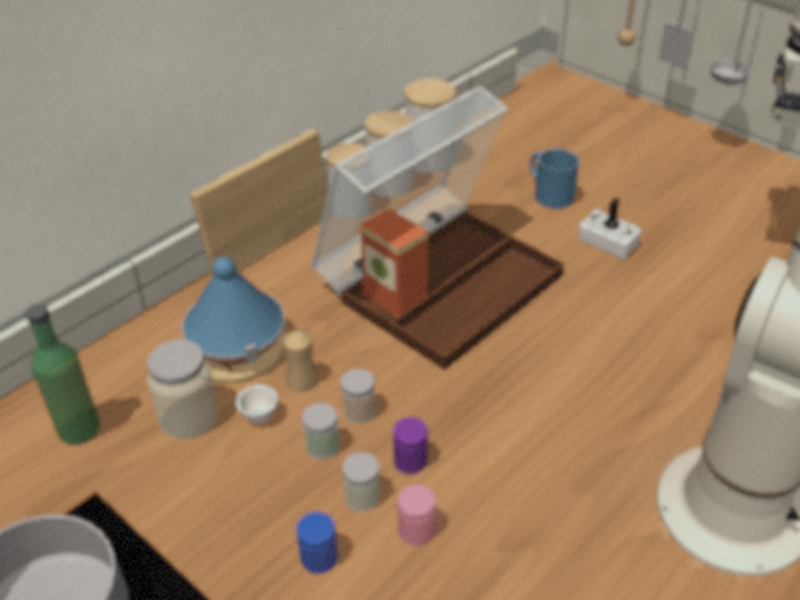

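Run:
```python
from h import *
i=cv2.imread("pics/side0.png");cv2.imwrite("pics/side0b.png",cv2.resize(i[220:350,170:300],None,fx=4,fy=4,interpolation=2))
i=cv2.imread("pics/top0.png");
a=cv2.resize(i[160:310,110:240],None,fx=4,fy=4,interpolation=2);cv2.imwrite("pics/top0b.png",a)
```

```text
(no output)
```

View pics/side0b.png

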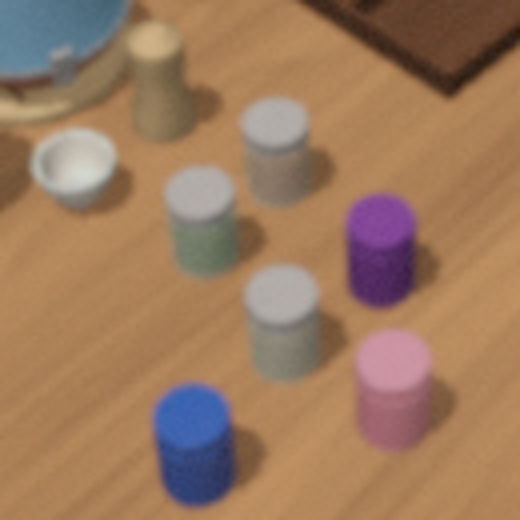

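Run:
```python
from h import *
c=cam("top")
# tray outer corners at wall-top z=.03 (px from 2x crop: u=60+x/2)
f=lambda x,y:(60+x/2,60+y/2)
for p in [(394,352),(611,355)]: print("tray front",onz(c,*f(*p),.03).round(4))
for p in [(398,276),(606,276)]: print("tray div",onz(c,*f(*p),.03).round(4))
for n,p in dict(jA=(230,328),jB=(287,323),jC=(209,401)).items(): print(n,onz(c,*f(*p),.07).round(4))
for n,p in dict(blue=(133,418),purple=(270,406),pink=(210,466)).items(): print(n,onz(c,*f(*p),.07).round(4))
for n,p in dict(mill=(276,241)).items(): print(n,onz(c,*f(*p),.1).round(4))
for n,p in dict(mug=(740,243)).items(): print(n,onz(c,*f(*p),.09).round(4))
for p in [(676,328),(715,326),(722,390),(683,394)]: print("pod",onz(c,*f(*p),.04).round(4))
print("tip",onz(c,*f(702,359),.096).round(4))
s=cam("side")
for n,p in dict(jA=(321,412),jB=(358,381),jC=(361,467)).items(): print(n,onz(s,*f(*p),.07).round(4))
print("tip",onz(s,*f(615,203),.096).round(4))
# carton top corners
for p in [(417,186),(467,186),(415,235),(466,236)]: print("cart",onz(c,*f(*p),.156).round(4))
```

```text
tray front [0.4751 0.0592 0.03  ]
tray front [ 0.4705 -0.2635  0.03  ]
tray div [0.5889 0.0541 0.03  ]
tray div [ 0.5893 -0.259   0.03  ]
jA [0.5071 0.2938 0.07  ]
jB [0.5144 0.2115 0.07  ]
jC [0.4025 0.3207 0.07  ]
blue [0.3779 0.4294 0.07  ]
purple [0.3958 0.2331 0.07  ]
pink [0.3112 0.3165 0.07  ]
mill [0.6287 0.2247 0.1   ]
mug [ 0.6291 -0.4443  0.09  ]
pod [ 0.5098 -0.3599  0.04  ]
pod [ 0.5127 -0.419   0.04  ]
pod [ 0.4178 -0.4257  0.04  ]
pod [ 0.4122 -0.367   0.04  ]
tip [ 0.461  -0.3793  0.096 ]
jA [0.507  0.2955 0.07  ]
jB [0.5101 0.2178 0.07  ]
jC [0.3969 0.3278 0.07  ]
tip [ 0.4547 -0.3841  0.096 ]
cart [0.6944 0.023  0.156 ]
cart [ 0.6946 -0.0454  0.156 ]
cart [0.6263 0.0253 0.156 ]
cart [ 0.625  -0.0437  0.156 ]
```

```bash
python3 - <<'E'
from h import *
c=cam("top");s=cam("side")
a=cv2.resize(c["color"][200:270,380:440],None,fx=6,fy=6,interpolation=2);b=cv2.resize(s["color"][140:200,335:395],None,fx=6,fy=6,interpolation=2)
d=cv2.resize(c["color"][130:210,250:330],None,fx=5,fy=5,interpolation=2)
cv2.imwrite("pics/sw.png",np.hstack([cv2.resize(a,(360,420)),cv2.resize(b,(420,420))]));cv2.imwrite("pics/ct.png",d)
E
python3 -m handwheel '[[-1,[0,0,-0.1],0],[-1,[0,0,0],0.05],[-1,[0,0,0],0.15],[-1,[0,0,0],0.264],[-1,[0,0,0],0.264],[-1,[0,0,0],0.264]]'
```

```text
clock: 0.95
tcp_pos: [0.2615, -0.595, 0.2267]
eef_rot: [-3.142, 0.001, 0.0]
force: [0.1, -0.5, 0.3]
gripper_width: 0.0483
```

View pics/sw.png

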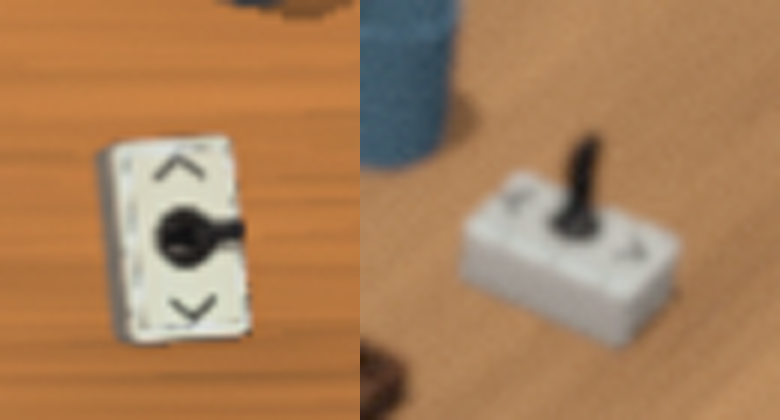

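View pics/ct.png

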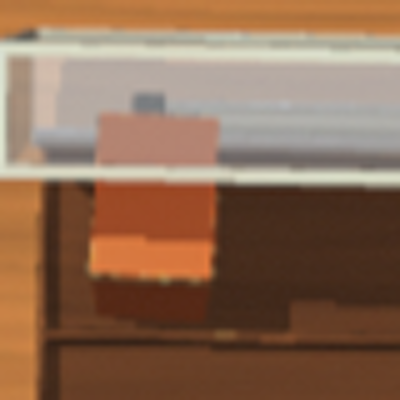

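Run:
```python
from h import *
c=cam("top");s=cam("side")
q=[onz(c,380+x/6,200+y/6,.04) for x,y in[(112,147),(229,138),(250,332),(130,341)]]
print(np.round(q,4),np.mean(q,0))
print(onz(c,380+190/6,200+237/6,.096),two(c,(380+190/6,200+237/6),s,(368.3,160)))
q=[onz(c,250+x/5,130+y/5,.156) for x,y in[(97,115),(218,119),(213,273),(90,275)]]
print(np.round(q,4),np.mean(q,0))
```

```text
[[ 0.5083 -0.3619  0.04  ]
 [ 0.5127 -0.421   0.04  ]
 [ 0.4168 -0.4277  0.04  ]
 [ 0.4127 -0.3675  0.04  ]] [ 0.46262132 -0.39453959  0.04      ]
[ 0.46099347 -0.38118493  0.096     ] (array([ 0.45663631, -0.38164567,  0.10294905]), np.float64(0.009634771493064192))
[[ 0.6944  0.0205  0.156 ]
 [ 0.6924 -0.0456  0.156 ]
 [ 0.6068 -0.0426  0.156 ]
 [ 0.6057  0.0239  0.156 ]] [ 0.64982299 -0.01094719  0.156     ]
```

```bash
python3 -m handwheel '[[-1,[0.5,-1,0],0],[-1,[0.75,-1,0],0],[-1,[0.75,-1,0],0],[-1,[0.75,-1,0],0],[-1,[0.75,-1,0],0],[-1,[0.75,-1,0.3],0],[-1,[0.75,-1,0.4],0],[-1,[0.75,-1,0.4],0],[-1,[0.75,-1,0.4],0]]'
python3 - <<'E'
from h import *
for n in("top","wrist"):
    c=cam(n);cv2.imwrite(f"pics/{n}1.png",c["color"])
    print(n,proj(c,[.4626,-.3945,.096]),proj(c,robot.state()["tcp_pos"]))
a=cv2.imread("pics/top1.png")[170:290,360:480];b=cv2.imread("pics/wrist1.png")
cv2.imwrite("pics/m1.png",np.hstack([cv2.resize(a,(360,360)),cv2.resize(b,(440,360))]))
E
```

```text
clock: 1.95
tcp_pos: [0.4116, -0.3954, 0.1471]
eef_rot: [-3.141, 0.001, 0.0]
force: [0.8, 0.1, -0.0]
gripper_width: 0.0005
top (np.float64(416.2701646295174), np.float64(238.91500640919858)) (np.float64(423.9959104352947), np.float64(256.6720796120179))
wrist (np.float64(272.9868185444525), np.float64(156.4251062117267)) (np.float64(276.25567097222404), np.float64(252.4456841914477))
```

View pics/m1.png

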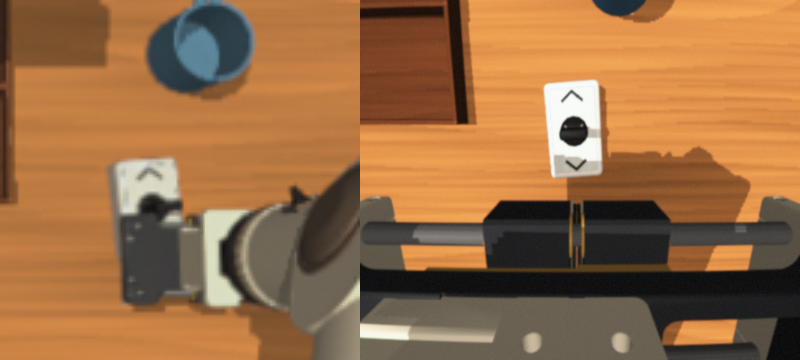

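```bash
python3 -m handwheel '[[-1,[0,0,0.325],0],[-1,[0,0,0.325],0],[-1,[0.1,0,0.325],0],[-1,[0.15,0,0.325],0],[-1,[0.18,0,0.325],0],[-1,[0.22,0,0.325],0],[-1,[0.25,0,0.325],0],[-1,[0.26,0,0.325],0],[-1,[0.26,0,0.325],0],[-1,[0.26,0,0.325],0]]'
python3 - <<'E'
from h import *
c=cam("side");cv2.imwrite("pics/s2.png",cv2.resize(c["color"][90:250,200:420],None,fx=3.5,fy=3.5,interpolation=2))
E
```

```text
clock: 3.05
tcp_pos: [0.4614, -0.395, 0.0816]
eef_rot: [-3.14, 0.002, 0.006]
force: [-5.7, 2.5, 3.1]
gripper_width: 0.0003
```

View pics/s2.png

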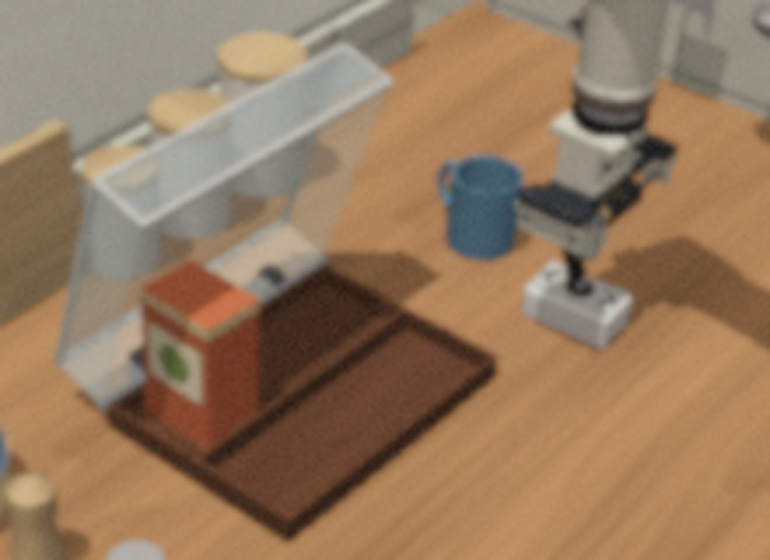

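```bash
python3 -m handwheel '[[-1,[0.02,0,0],0],[-1,[0.035,0,0],0],[-1,[0.035,0,0],0],[-1,[0.035,0,0],0],[-1,[0.035,0,0],0],[-1,[0.035,0,0],0],[-1,[0.035,0,0],0],[-1,[0.035,0,0],0],[-1,[0.035,0,0],0],[-1,[0.035,0,0],0],[-1,[0.035,0,0],0]]'
python3 - <<'E'
from h import *
c=cam("side");cv2.imwrite("pics/s3.png",cv2.resize(c["color"][90:250,200:420],None,fx=3.5,fy=3.5,interpolation=2))
E
```

```text
clock: 4.2
tcp_pos: [0.4661, -0.3948, 0.0805]
eef_rot: [-3.139, 0.004, 0.012]
force: [-7.8, 1.9, 1.1]
gripper_width: 0.0004
```

View pics/s3.png

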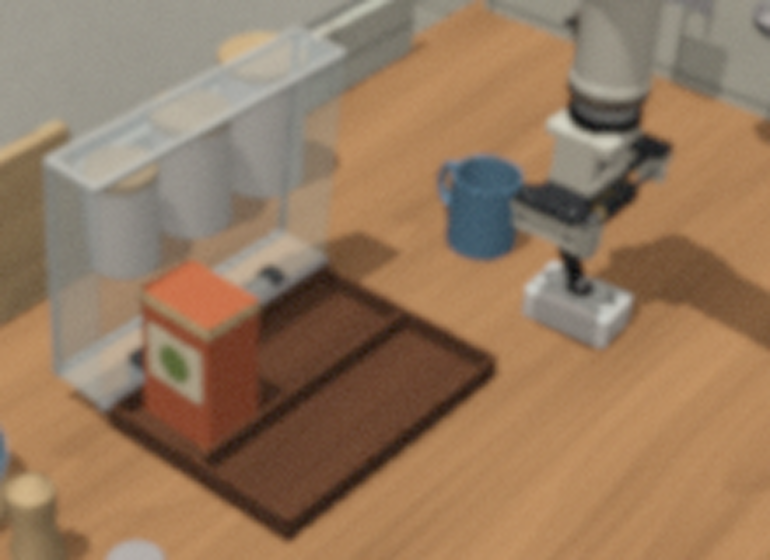

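```bash
for i in 1; do python3 -m handwheel '[[-1,[0.01,0,0],0],[-1,[0.01,0,0],0],[-1,[0.01,0,0],0],[-1,[0.01,0,0],0],[-1,[0.01,0,0],0],[-1,[0.01,0,0],0],[-1,[0.01,0,0],0],[-1,[0.01,0,0],0],[-1,[0.01,0,0],0],[-1,[0.01,0,0],0],[-1,[0.01,0,0],0],[-1,[0.01,0,0],0]]'; python3 -c '
from h import *
c=cam("side");cv2.imwrite("pics/s4.png",c["color"])'
python3 -m handwheel '[[-1,[0,0,0],0],[-1,[0,0,0],0],[-1,[0,0,0],0],[-1,[0,0,0],0],[-1,[0,0,0],0],[-1,[0,0,0],0],[-1,[0,0,0],0],[-1,[0,0,0],0],[-1,[0,0,0],0],[-1,[0,0,0],0],[-1,[0,0,0],0],[-1,[0,0,0],0]]'; python3 -c '
from h import *
c=cam("side");cv2.imwrite("pics/s5.png",c["color"])
a=cv2.imread("pics/s4.png");b=c["color"]
f=lambda i:cv2.resize(i[70:250,200:420],(400,327))
cv2.imwrite("pics/s45.png",np.hstack([f(a),f(b)]))'; done
```

```text
clock: 5.45
tcp_pos: [0.4675, -0.3948, 0.0802]
eef_rot: [-3.139, 0.004, 0.014]
force: [-9.4, 1.5, -0.0]
gripper_width: 0.0004
clock: 6.7
tcp_pos: [0.4675, -0.3948, 0.0803]
eef_rot: [-3.139, 0.004, 0.014]
force: [-9.8, 1.8, -0.1]
gripper_width: 0.0006
```

View pics/s45.png

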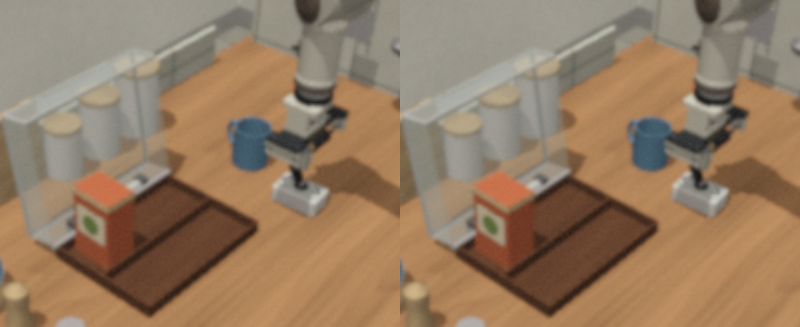

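```bash
python3 -m handwheel '[[-1,[0.01,0,0],0],[-1,[0.01,0,0],0],[-1,[0.01,0,0],0],[-1,[0.01,0,0],0],[-1,[0.01,0,0],0],[-1,[0.01,0,0],0],[-1,[0.01,0,0],0],[-1,[0.01,0,0],0]]'; python3 -c '
from h import *
c=cam("side")["color"];t=cam("top");cv2.imwrite("pics/t6.png",t["color"]);
for n in "45": print(np.abs(cv2.GaussianBlur(c,(5,5),0)[70:220,190:330].astype(int)-cv2.GaussianBlur(cv2.imread(f"pics/s{n}.png"),(5,5),0)[70:220,190:330]).max())'
```

```text
clock: 7.55
tcp_pos: [0.4691, -0.3949, 0.0801]
eef_rot: [-3.139, 0.004, 0.015]
force: [-10.1, 2.4, 0.2]
gripper_width: 0.0005
5
5
```

View pics/t6.png

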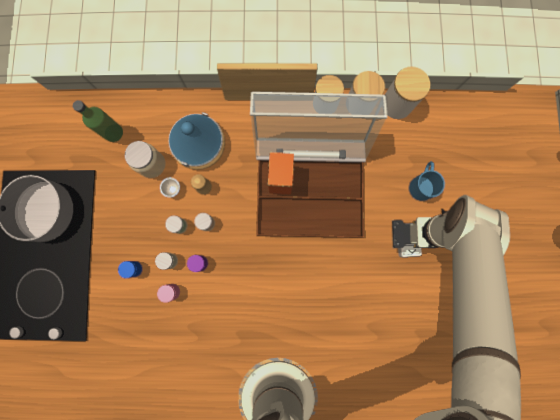

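```bash
python3 -m handwheel '[[-1,[-0.15,0,0],0],[-1,[-0.3,0,0],0],[-1,[-0.3,0,-0.1],0],[-1,[-0.3,0,-0.5],0],[-1,[-0.3,0,-0.85],0],[-1,[-0.3,0,-0.85],0],[-1,[-0.3,0,-0.85],0],[-1,[-0.3,0,-0.85],0]]'; python3 -c '
from h import *
for n in("top","side"):
  cv2.imwrite(f"pics/{n}7.png",cam(n)["color"])'
python3 -m handwheel '[[-1,[0.2,-0.2,0],0],[-1,[0.4,-0.5,0],0],[-1,[0.6,-0.8,0],0],[-1,[0.8,-1,0],0],[-1,[0.8,-1,0],0],[-1,[0.8,-1,0],0],[-1,[0.8,-1,0],0],[-1,[0.8,-1,0],0]]'
python3 -m handwheel '[[-1,[0.1,-0.2,0],0],[-1,[0.3,-0.5,0],0],[-1,[0.4,-0.8,0],0],[-1,[0.5,-1,0],0],[-1,[0.5,-1,0],0],[-1,[0.5,-1,0],0],[-1,[0.5,-1,0],0]]'
```

```text
clock: 8.45
tcp_pos: [0.4156, -0.3963, 0.254]
eef_rot: [3.138, -0.002, 0.005]
force: [0.0, -0.0, -0.7]
gripper_width: 0.0004
clock: 9.35
tcp_pos: [0.5733, -0.1966, 0.25]
eef_rot: [-3.142, 0.003, 0.005]
force: [-1.3, -0.7, 0.0]
gripper_width: 0.0004
clock: 10.05
tcp_pos: [0.6744, 0.0024, 0.2508]
eef_rot: [3.14, -0.004, -0.002]
force: [0.1, 0.4, 0.4]
gripper_width: 0.0007
```

View pics/side7.png

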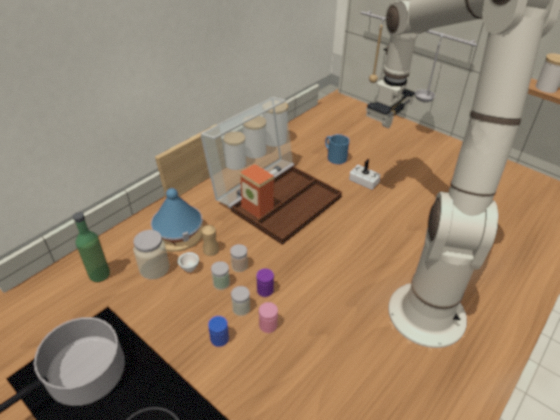

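```bash
python3 -m handwheel '[[-1,[-0.12,-0.1,0],0],[-1,[-0.12,-0.3,0],0],[-1,[-0.12,-0.39,0],0],[-1,[-0.12,-0.39,0],0],[-1,[-0.12,-0.39,0.25],0],[-1,[-0.12,-0.39,0.5],0],[-1,[-0.12,-0.39,0.56],0],[-1,[-0.12,-0.39,0.56],0],[-1,[-0.12,-0.39,0.56],0]]'; python3 -c '
from h import *
a,b=[cam(n)["color"] for n in("top","side")]
cv2.imwrite("pics/m8.png",np.hstack([cv2.resize(a[100:260,220:400],(400,355)),cv2.resize(b[80:260,180:380],(394,355))]))'
```

```text
clock: 10.95
tcp_pos: [0.6527, 0.0817, 0.1417]
eef_rot: [-3.141, 0.004, -0.004]
force: [-0.1, -0.3, 0.3]
gripper_width: 0.0008
```

View pics/m8.png

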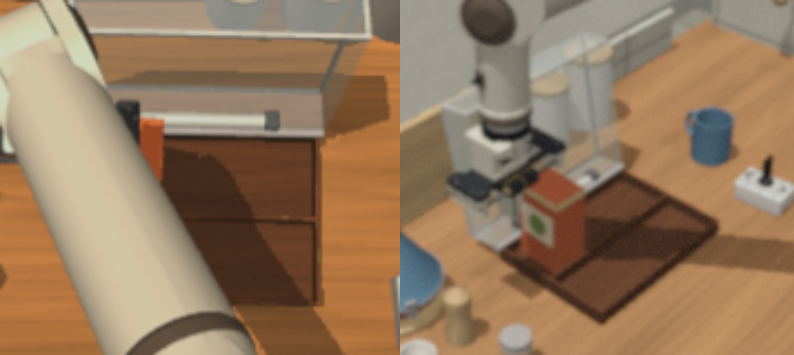

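```bash
python3 -m handwheel '[[-1,[0,0.1,0],0],[-1,[0,0.18,0],0],[-1,[0,0.22,0],0],[-1,[0,0.27,0],0],[-1,[0,0.32,0],0],[-1,[0,0.36,0],0],[-1,[0,0.40,0],0],[-1,[0,0.43,0],0],[-1,[0,0.43,0],0]]'; python3 -c '
from h import *
a,b=[cam(n)["color"] for n in("top","side")]
cv2.imwrite("pics/m9.png",np.hstack([cv2.resize(a[100:260,220:400],(400,355)),cv2.resize(b[80:260,180:380],(394,355))]))'
```

```text
clock: 11.95
tcp_pos: [0.6508, -0.0053, 0.1394]
eef_rot: [3.141, -0.004, -0.001]
force: [-0.0, -0.4, 0.0]
gripper_width: 0.0006
```

View pics/m9.png

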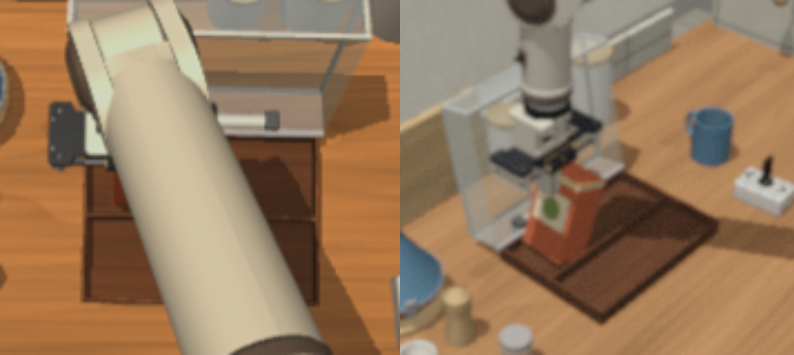

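Tilting nicely; keep going.

```bash
python3 -m handwheel '[[-1,[0,0.05,0],0],[-1,[0,0.1,0],0],[-1,[0,0.14,0],0],[-1,[0,0.18,0],0],[-1,[0,0.20,0],0],[-1,[0,0.2,0],0],[-1,[0,0.2,0],0],[-1,[0,0.2,0],0],[-1,[0,0.2,0],0],[-1,[0,0.2,0],0]]'; python3 -c '
from h import *
a,b=[cam(n)["color"] for n in("top","side")]
cv2.imwrite("pics/m10.png",np.hstack([cv2.resize(a[100:260,220:400],(400,355)),cv2.resize(b[80:260,180:380],(394,355))]))'
```

```text
clock: 13.05
tcp_pos: [0.6509, -0.043, 0.1398]
eef_rot: [-3.141, 0.0, -0.0]
force: [0.4, -0.0, 1.2]
gripper_width: -0.0
```

View pics/m10.png

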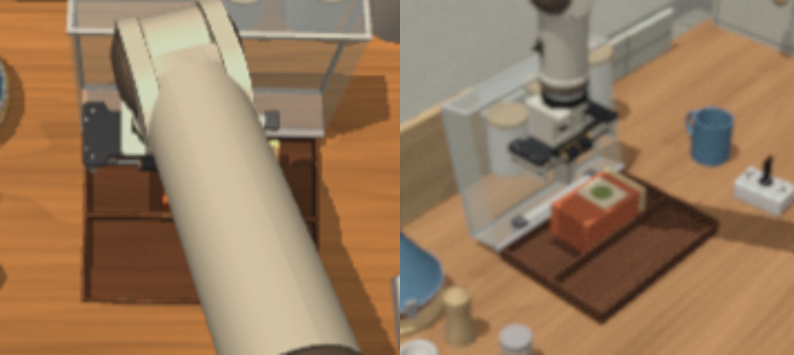

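```bash
python3 -m handwheel '[[0.5,[0,0,-0.3],0],[0.5,[-0.2,0,-0.55],0],[0.5,[-0.4,-0.3,-0.55],0],[0.5,[-0.6,-0.6,-0.55],0],[0.5,[-0.7,-1,-0.55],0],[0.5,[-0.7,-1,-0.55],0],[0.5,[-0.7,-1,-0.55],0],[0.5,[-0.7,-1,-0.55],0]]'; python3 -c '
from h import *
print(robot.state()["joints"])
cs=[cam(n) for n in("top","side")]
a,b=[c["color"] for c in cs]
cv2.imwrite("pics/t11.png",a);cv2.imwrite("pics/s11.png",b);
cv2.imwrite("pics/m11.png",np.hstack([cv2.resize(a[100:320,100:380],(450,355)),cv2.resize(b[130:360,130:360],(350,355))]))'
```

```text
clock: 13.95
tcp_pos: [0.5084, 0.1632, 0.2508]
eef_rot: [-3.139, -0.014, -0.001]
force: [-0.9, -0.2, 0.4]
gripper_width: 0.0598
[ 0.22201185  0.30587829 -0.69890135  1.81041389  0.21696692  1.1016919
 -2.1143894 ]
```

View pics/m11.png

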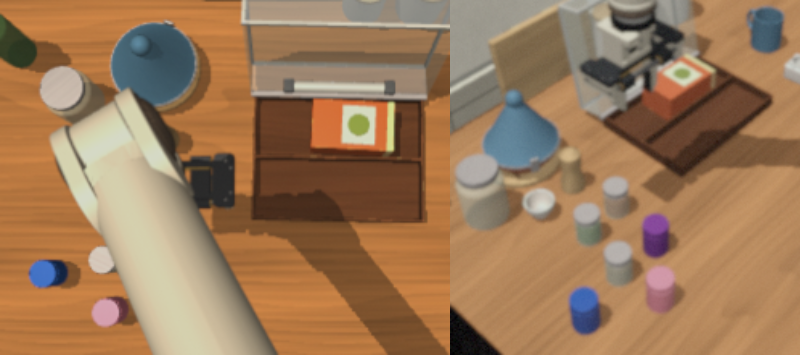

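```bash
python3 -m handwheel '[[0.7,[0,-0.05,0],0.1],[0.7,[0,-0.1,0],0.2],[0.7,[0,-0.2,0],0.3],[0.7,[0,-0.26,0],0.4],[0.7,[0,-0.26,0],0.5],[0.7,[0,-0.26,0],0.6],[0.7,[0,-0.26,0],0.7],[0.7,[0,-0.26,0],0.8],[0.7,[0,-0.26,0],0.9],[0.7,[0,-0.26,0],1],[0.7,[0,-0.26,0],1],[0.7,[0,-0.26,0],1]]'; python3 -c '
from h import *
print(robot.state()["joints"])
b=cam("wrist");cv2.imwrite("pics/w12.png",b["color"])
s=cam("side")
for n,p in dict(A=(.507,.2945,.07),B=(.512,.2145,.07),C=(.4,.324,.07)).items(): print(n,proj(b,p),proj(s,p))'
```

```text
clock: 15.25
tcp_pos: [0.5125, 0.2083, 0.2524]
eef_rot: [2.534, -1.833, -0.03]
force: [-0.0, -3.5, -3.0]
gripper_width: 0.0782
[-1.38220052  0.74779388  1.46107329  1.7897144  -0.76180219  1.35939481
 -2.56501016]
A (np.float64(254.4379391776179), np.float64(256.8195533792442)) (np.float64(220.74710037303043), np.float64(265.81318612978396))
B (np.float64(270.606286562309), np.float64(195.4423467306856)) (np.float64(239.3360091710501), np.float64(249.57844465258518))
C (np.float64(326.3906959116131), np.float64(299.77801589704933)) (np.float64(240.67763353269154), np.float64(292.0409838084045))
```

View pics/w12.png

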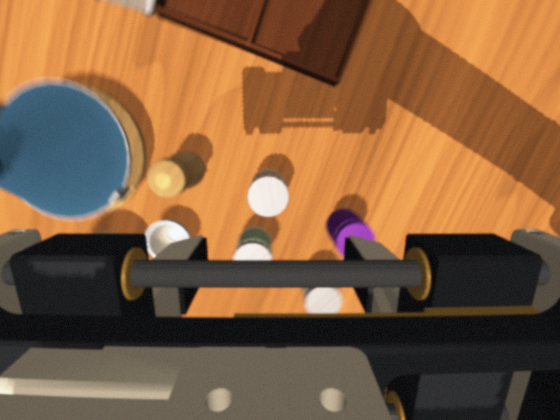

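```bash
python3 -c '
from h import *
cs=[cam(n) for n in("top","side")]
a,b=[c["color"] for c in cs]
s=robot.state();print(s["joints"],s["tcp_pos"],s["eef_rot"],s["force"],s["qd"])
cv2.imwrite("pics/m12.png",np.hstack([cv2.resize(a,(400,300)),cv2.resize(b,(400,300))]))'
```

```text
[-1.37810337  0.74890695  1.44973892  1.79003311 -0.75312168  1.35546224
 -2.56503484] [0.51134633 0.20694733 0.2484822 ] [ 2.53037894 -1.81937095 -0.02937821] [ 0.71583522  0.14526452 -0.1492874 ] [ 0.03416338 -0.12269458 -0.06182762  0.00255037  0.01562533 -0.00688327
 -0.00303268]
```

View pics/m12.png

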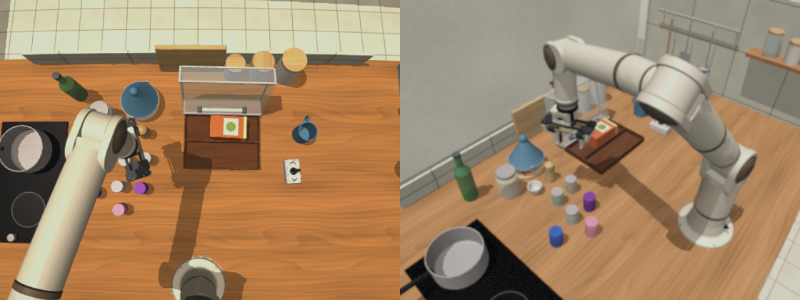

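```bash
python3 -m handwheel '[[0.7,[0,0,0],-0.1],[0.7,[0,0,0],-0.2],[0.7,[0,0,0],-0.3],[0.7,[0,0,0],-0.4],[0.7,[0,0,0],-0.5],[0.7,[0,0,0],-0.6],[0.7,[0,0,0],-0.7],[0.7,[0,0,0],-0.8],[0.7,[0,0,0],-0.9],[0.7,[0,0,0],-1],[0.7,[0,0,0],-1],[0.7,[0,0,0],-1]]'; python3 -c '
from h import *
from scipy.spatial.transform import Rotation as R
s=robot.state();print(s["joints"],s["tcp_pos"],R.from_rotvec(s["eef_rot"]).as_matrix().round(3))'
```

```text
clock: 16.65
tcp_pos: [0.5117, 0.2088, 0.2527]
eef_rot: [-3.09, -0.508, 0.04]
force: [-0.2, 0.2, 0.3]
gripper_width: 0.0779
[-1.2396763   0.46314499  1.08036886  1.7873519  -0.45114464  1.18838688
 -1.26235321] [0.51171041 0.20882935 0.25271287] [[ 0.947  0.32  -0.027]
 [ 0.32  -0.947  0.006]
 [-0.023 -0.014 -1.   ]]
```

```bash
python3 -m handwheel '[[0.7,[0,0,0],-0.1],[0.7,[0,0,0],-0.2],[0.7,[0,0,0],-0.3],[0.7,[0,0,0],-0.4],[0.7,[0,0,0],-0.5],[0.7,[0,0,0],-0.6],[0.7,[0,0,0],-0.7],[0.7,[0,0,0],-0.79],[0.7,[0,0,0],-0.79],[0.7,[0,0,0],-0.79],[0.7,[0,0,0],-0.79]]'; python3 -c '
from h import *
from scipy.spatial.transform import Rotation as R
s=robot.state();print(s["joints"],s["tcp_pos"],R.from_rotvec(s["eef_rot"]).as_matrix().round(3))
b=cam("wrist");cv2.imwrite("pics/w13.png",b["color"])
for n,p in dict(A=(.507,.2945,.07),B=(.512,.2145,.07),C=(.4,.324,.07)).items(): print(n,proj(b,p))'
```

```text
clock: 17.75
tcp_pos: [0.5115, 0.2086, 0.2513]
eef_rot: [-2.217, -2.198, 0.029]
force: [-0.1, 0.5, 0.8]
gripper_width: 0.0778
[-1.05183341  0.36181344  0.78783476  1.78270522 -0.28933972  1.14113733
 -0.17599934] [0.51148337 0.20864891 0.25130162] [[ 0.009  1.    -0.027]
 [ 1.    -0.009  0.001]
 [ 0.001 -0.027 -1.   ]]
A (np.float64(275.3696842424603), np.float64(115.1719333221677))
B (np.float64(280.23418714151546), np.float64(187.09030038956232))
C (np.float64(176.97082306082086), np.float64(88.41983632655433))
```

View pics/w13.png

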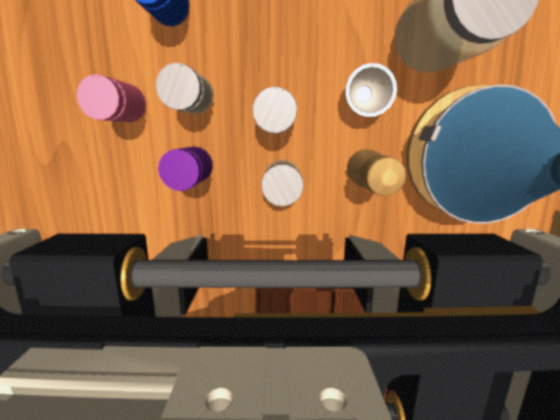

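```bash
python3 -c '
from h import *
c=cam("wrist")
g=cv2.cvtColor(c["color"],cv2.COLOR_BGR2HSV)
m=((g[...,1]<45)&(g[...,2]>130)).astype(np.uint8);m[225:]=0
cs,_=cv2.findContours(m,0,2)
for k in cs:
  if cv2.contourArea(k)>300:
    (u,v),r=cv2.minEnclosingCircle(k);M=cv2.moments(k);u2,v2=M["m10"]/M["m00"],M["m01"]/M["m00"]
    print(int(cv2.contourArea(k)),(round(u),round(v)),round(r),onz(c,u,v,.07).round(4),onz(c,u2,v2,.07).round(4))
for n,z,(u,v) in (("mill",.1,(386,176)),("bowl",.04,(371,90)),("big",.125,(492,5)),("pur",.07,(180,168))): print(n,onz(c,u,v,z).round(3))
'
```

```text
1235 (282, 184) 20 [0.5138 0.2178 0.07  ] [0.5139 0.2178 0.07  ]
1442 (274, 109) 22 [0.5059 0.3006 0.07  ] [0.5059 0.3005 0.07  ]
1462 (177, 87) 23 [0.3996 0.3258 0.07  ] [0.4014 0.3263 0.07  ]
2069 (372, 90) 27 [0.6103 0.3199 0.07  ] [0.6095 0.3204 0.07  ]
2341 (495, 0) 42 [0.7315 0.4074 0.07  ] [0.7318 0.3931 0.07  ]
mill [0.622 0.231 0.1  ]
bowl [0.618 0.324 0.04 ]
big [0.694 0.382 0.125]
pur [0.396 0.237 0.07 ]
```

```bash
python3 -m handwheel '[[0.7,[0.04,0.02,0],0],[0.7,[0.04,0.03,0.2],0],[0.7,[0.04,0.036,0.4],0],[0.7,[0.04,0.038,0.6],0],[0.7,[0.04,0.038,0.7],0],[0.7,[0.04,0.038,0.7],0],[0.7,[0.04,0.038,0.7],0]]'; python3 -c '
from h import *
c=cam("wrist");cv2.imwrite("pics/w14.png",c["color"]);s=robot.state()["tcp_pos"];print(proj(c,s),proj(c,[.5135,.2165,.07]))'
```

```text
clock: 18.55
tcp_pos: [0.5151, 0.2166, 0.1097]
eef_rot: [-2.216, -2.201, 0.035]
force: [0.3, -0.4, -0.1]
gripper_width: 0.0778
(np.float64(277.03153142350993), np.float64(253.43635274941678)) (np.float64(275.0766042726035), np.float64(230.8673321387584))
```

View pics/w14.png

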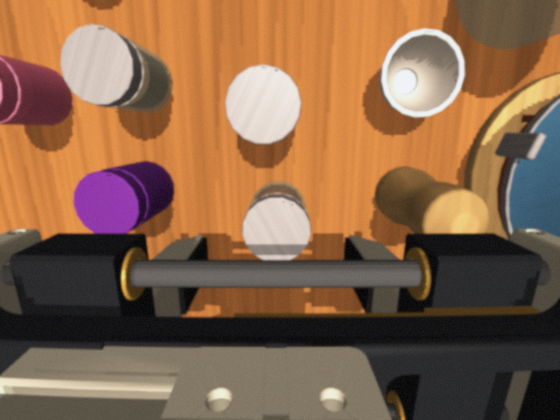

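```bash
python3 -m handwheel '[[0.7,[0,0,0.2],0],[0.7,[0,0,0.32],0],[0.7,[0,0,0.32],0],[-1,[0,0,0.32],0],[-1,[0,0,0.32],0],[-1,[0,0,0.32],0],[-1,[0,0,0.32],0],[-1,[0,0,0.32],0],[-1,[0,0,0.32],0]]';python3 -m handwheel '[[-1,[0,0,-0.1],0],[-1,[0,0,-0.3],0],[-1,[0,0,-0.5],0],[-1,[0,0,-0.5],0]]'; python3 -c '
from h import *
c=cam("side");cv2.imwrite("pics/s15.png",cv2.resize(c["color"][180:330,150:330],None,fx=4,fy=4))
from scipy.spatial.transform import Rotation as R
s=robot.state();print(s["joints"],R.from_rotvec(s["eef_rot"]).as_matrix().round(3))'
```

```text
clock: 19.5
tcp_pos: [0.5137, 0.2166, 0.0468]
eef_rot: [-2.215, -2.2, 0.032]
force: [-0.4, 0.0, 6.3]
gripper_width: 0.0492
clock: 19.9
tcp_pos: [0.5195, 0.2173, 0.1507]
eef_rot: [-2.218, -2.202, 0.021]
force: [1.0, -0.1, -1.0]
gripper_width: 0.0494
[-0.99047483  0.50522586  0.72028219  1.85811533 -0.41274731  0.95582846
 -0.08694179] [[ 0.007  1.    -0.025]
 [ 1.    -0.007  0.001]
 [ 0.001 -0.025 -1.   ]]
```

View pics/s15.png

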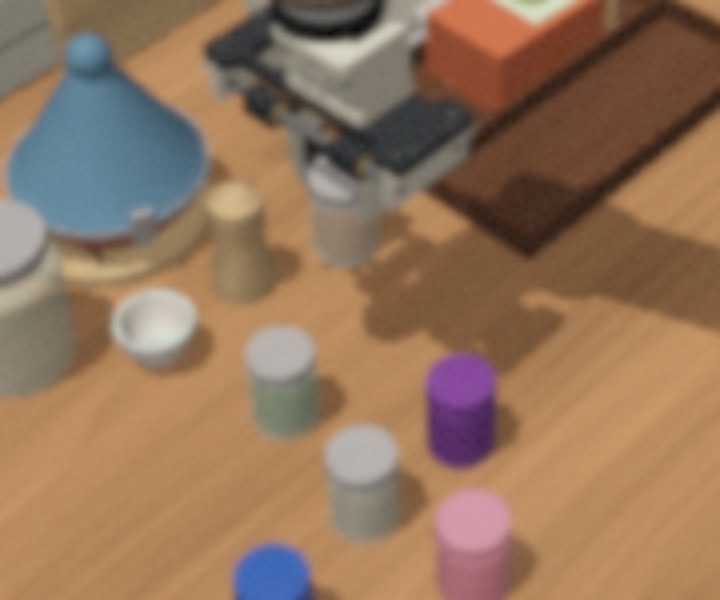

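```bash
python3 -m handwheel '[[-1,[-0.2,0,0],0],[-1,[-0.4,0.06,0],0],[-1,[-0.6,0.06,0],0],[-1,[-0.8,0.06,0],0],[-1,[-1,0.06,0],0],[-1,[-1,0.06,0],0],[-1,[-1,0.06,0],0]]';python3 -m handwheel '[[-1,[-0.2,0,0],0],[-1,[-0.4,0,0],0],[-1,[-0.6,0,0],0],[-1,[-0.8,0,0],0],[-1,[-1,0,0],0],[-1,[-1,0,0],0],[-1,[-1,0,0],0],[-1,[-1,0,0],0]]'; python3 -c '
from h import *
from scipy.spatial.transform import Rotation as R
s=robot.state();print(s["joints"],s["tcp_pos"],R.from_rotvec(s["eef_rot"]).as_matrix().round(3))
c=cam("wrist");cv2.imwrite("pics/w16.png",c["color"])'
```

```text
clock: 20.65
tcp_pos: [0.5252, 0.0151, 0.1446]
eef_rot: [-2.218, -2.196, 0.037]
force: [-0.7, 1.3, -1.0]
gripper_width: 0.049
clock: 21.45
tcp_pos: [0.5252, -0.181, 0.1452]
eef_rot: [-2.21, -2.202, 0.035]
force: [-0.2, 0.1, -1.4]
gripper_width: 0.049
[-0.30909664  0.51842375  0.76650845  1.86979126 -0.41895796  0.95515009
  0.64561917] [ 0.52523054 -0.18102559  0.14522505] [[ 0.004  1.    -0.031]
 [ 1.    -0.004 -0.001]
 [-0.001 -0.031 -1.   ]]
```

View pics/w16.png

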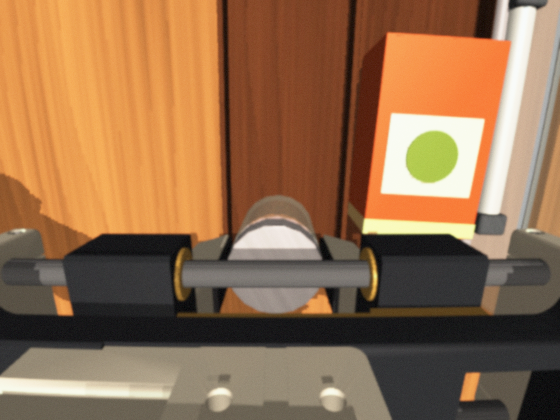

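```bash
python3 -m handwheel '[[-1,[-0.03,0.045,0.15],0],[-1,[-0.03,0.045,0.3],0],[-1,[-0.03,0.045,0.4],0],[-1,[-0.03,0.045,0.43],0],[-1,[-0.03,0.045,0.45],0],[-1,[-0.03,0.045,0.45],0],[-1,[-0.03,0.045,0.45],0]]'
```

```text
clock: 22.2
tcp_pos: [0.5323, -0.1899, 0.057]
eef_rot: [-2.216, -2.202, 0.033]
force: [-0.1, 0.2, -1.6]
gripper_width: 0.049
```

```bash
python3 -m handwheel '[[-1,[0,0,0.012],0],[-1,[0,0,0.02],0],[-1,[0,0,0.02],0]]'; python3 -m handwheel '[[0,[0,0,0.0],0],[0.4,[0,0,0],0],[0.6,[0,0,0],0],[0.6,[0,0,0],0],[0.6,[0,0,0],0],[0.6,[0,0,-0.2],0],[0.6,[0,0,-0.45],0],[0.6,[0,0,-0.45],0],[0.6,[0,0,-0.45],0]]'; python3 -c '
from h import *
c=cam("wrist");cv2.imwrite("pics/w17.png",c["color"])'
```

```text
clock: 22.5
tcp_pos: [0.5318, -0.1901, 0.0528]
eef_rot: [-2.216, -2.201, 0.033]
force: [0.1, 1.1, 5.3]
gripper_width: 0.0491
clock: 23.4
tcp_pos: [0.5349, -0.1899, 0.1431]
eef_rot: [-2.216, -2.202, 0.032]
force: [0.1, -0.3, -0.3]
gripper_width: 0.0736
```

View pics/w17.png

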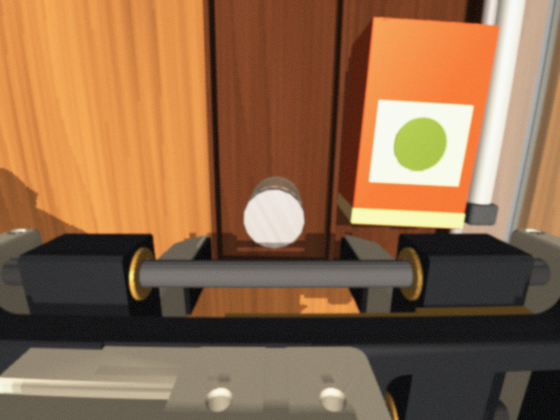

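```bash
python3 -m handwheel '[[0.7,[0.2,0,-0.1],0],[0.7,[0.4,0,-0.3],0],[0.7,[0.6,0,-0.3],0],[0.7,[0.8,0,-0.3],0],[0.7,[1,0,-0.3],0],[0.7,[1,0,-0.3],0],[0.7,[1,0,-0.3],0]]';python3 -m handwheel '[[0.7,[0.2,0,0],0],[0.7,[0.4,-0.05,0],0],[0.7,[0.6,-0.1,0],0],[0.7,[0.8,-0.13,0],0],[0.7,[1,-0.13,0],0],[0.7,[1,-0.13,0],0],[0.7,[1,-0.13,0],0],[0.7,[1,-0.13,0],0],[0.7,[1,-0.13,0],0]]'; python3 -c '
from h import *
c=cam("wrist");cv2.imwrite("pics/w18.png",c["color"]);print(robot.state()["joints"])
g=cv2.cvtColor(c["color"],cv2.COLOR_BGR2HSV)
m=((g[...,1]<45)&(g[...,2]>130)).astype(np.uint8);m[225:]=0
cs,_=cv2.findContours(m,0,2)
for k in cs:
  if cv2.contourArea(k)>300:
    (u,v),r=cv2.minEnclosingCircle(k);print((round(u),round(v)),round(r),onz(c,u,v,.07).round(4))'
```

```text
clock: 24.15
tcp_pos: [0.5358, 0.0118, 0.1999]
eef_rot: [-2.21, -2.203, 0.039]
force: [1.0, -1.3, -0.1]
gripper_width: 0.078
clock: 25.05
tcp_pos: [0.5127, 0.208, 0.2015]
eef_rot: [-2.22, -2.196, 0.036]
force: [-0.2, -0.9, -1.0]
gripper_width: 0.0779
[-1.01728648  0.42316432  0.75423295  1.82868012 -0.33736205  1.05130704
 -0.13796483]
(384, 81) 32 [0.6084 0.32   0.07  ]
(157, 77) 27 [0.3998 0.326  0.07  ]
(305, 56) 29 [0.5364 0.3412 0.07  ]
(532, 5) 28 [0.7341 0.3835 0.07  ]
```

View pics/w18.png

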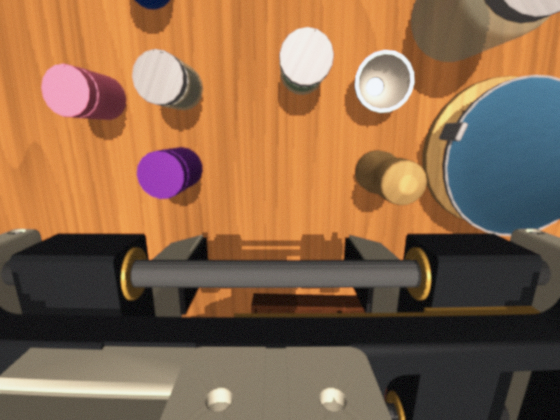

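```bash
python3 -m handwheel '[[0.4,[0.2,0.06,0],0],[0.4,[0.4,0.12,0],0],[0.4,[0.6,0.12,0],0],[0.4,[0.63,0.12,0.2],0],[0.4,[0.63,0.12,0.35],0],[0.4,[0.63,0.12,0.35],0],[0.4,[0.63,0.12,0.35],0]]'; python3 -c '
from h import *
c=cam("wrist");cv2.imwrite("pics/w19.png",c["color"])
g=cv2.cvtColor(c["color"],cv2.COLOR_BGR2HSV)
m=((g[...,1]<45)&(g[...,2]>130)).astype(np.uint8);m[240:]=0
cs,_=cv2.findContours(m,0,2)
for k in cs:
  if cv2.contourArea(k)>300:
    (u,v),r=cv2.minEnclosingCircle(k);print((round(u),round(v)),round(r),onz(c,u,v,.07).round(4))
print(proj(c,[.5364,.341,.07]))'
```

```text
clock: 25.8
tcp_pos: [0.5356, 0.3348, 0.131]
eef_rot: [-2.218, -2.199, 0.037]
force: [0.3, 0.3, 1.5]
gripper_width: 0.0645
(110, 227) 29 [0.4014 0.3303 0.07  ]
(374, 221) 35 [0.6087 0.3351 0.07  ]
(281, 211) 31 [0.5379 0.3432 0.07  ]
(556, 144) 69 [0.7386 0.3934 0.07  ]
(np.float64(279.08199155006196), np.float64(214.03455651937725))
```

View pics/w19.png

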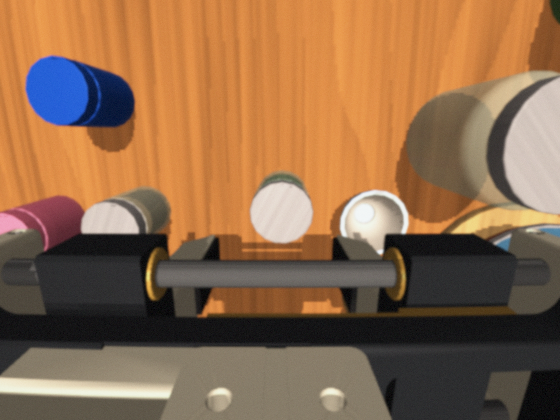

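```bash
python3 -m handwheel '[[0.4,[0.033,0.015,0.1],0],[0.4,[0.033,0.02,0.3],0],[0.4,[0.033,0.02,0.41],0],[0.4,[0.033,0.02,0.41],0],[-1,[0.033,0.02,0.41],0],[-1,[0.033,0.02,0.41],0],[-1,[0.033,0.02,0.41],0],[-1,[0.033,0.02,0.41],0]]';python3 -m handwheel '[[-1,[0,0,-0.1],0],[-1,[0,0,-0.3],0],[-1,[0,0,-0.5],0],[-1,[0,0,-0.5],0],[-1,[-0.2,0,-0.5],0],[-1,[-0.4,0,-0.5],0],[-1,[-0.6,0,-0.5],0],[-1,[-0.8,0,-0.5],0],[-1,[-1,0,-0.5],0],[-1,[-1,0,-0.5],0]]'; python3 -c '
from h import *
c=cam("side");cv2.imwrite("pics/s20.png",c["color"])'
```

```text
clock: 26.65
tcp_pos: [0.5384, 0.3434, 0.0512]
eef_rot: [-2.216, -2.201, 0.029]
force: [-1.4, -0.2, 6.9]
gripper_width: 0.0488
clock: 27.65
tcp_pos: [0.5383, 0.1349, 0.1497]
eef_rot: [-2.228, -2.191, 0.037]
force: [-1.0, 0.3, -1.7]
gripper_width: 0.0485
```

View pics/s20.png

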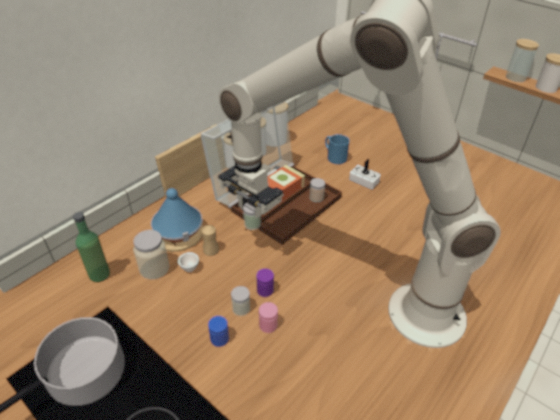

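```bash
python3 -m handwheel '[[-1,[-0.2,0,0],0],[-1,[-0.4,0,0],0],[-1,[-0.6,0,0],0],[-1,[-0.8,-0.02,0],0],[-1,[-1,-0.02,0],0],[-1,[-1,-0.02,0],0],[-1,[-1,-0.02,0],0]]';python3 -m handwheel '[[-1,[-0.13,0,0.0],0],[-1,[-0.16,0,0.1],0],[-1,[-0.16,0,0.3],0],[-1,[-0.16,0,0.4],0],[-1,[-0.16,0,0.44],0],[-1,[-0.16,0,0.44],0],[-1,[-0.16,0,0.44],0]]'
```

```text
clock: 28.4
tcp_pos: [0.5332, -0.0571, 0.1497]
eef_rot: [-2.217, -2.198, 0.034]
force: [0.3, 0.7, -1.7]
gripper_width: 0.0487
clock: 29.1
tcp_pos: [0.5312, -0.0885, 0.0625]
eef_rot: [-2.214, -2.203, 0.033]
force: [-0.2, 0.1, -0.9]
gripper_width: 0.0485
```

```bash
python3 -m handwheel '[[-1,[0,0,0.015],0],[-1,[0,0,0.026],0],[-1,[0,0,0.026],0]]'; python3 -m handwheel '[[0,[0,0,0.0],0],[0.4,[0,0,0],0],[0.6,[0,0,0],0],[0.6,[0,0,0],0],[0.6,[0,0,0],0],[0.6,[0,0,-0.2],0],[0.6,[0,0,-0.45],0],[0.6,[0,0,-0.6],0],[0.6,[0,0,-0.6],0]]'; python3 -c '
from h import *
c=cam("wrist");d=cam("side")
cv2.imwrite("pics/w21.png",np.hstack([cv2.resize(c["color"],(400,300)),cv2.resize(d["color"][130:330,150:390],(400,300))]))'
```

```text
clock: 29.4
tcp_pos: [0.5309, -0.0893, 0.0573]
eef_rot: [-2.216, -2.201, 0.033]
force: [0.8, -0.2, 1.7]
gripper_width: 0.0486
clock: 30.3
tcp_pos: [0.5367, -0.09, 0.1808]
eef_rot: [-2.219, -2.204, 0.026]
force: [-0.1, -0.7, 1.0]
gripper_width: 0.0736
```

View pics/w21.png

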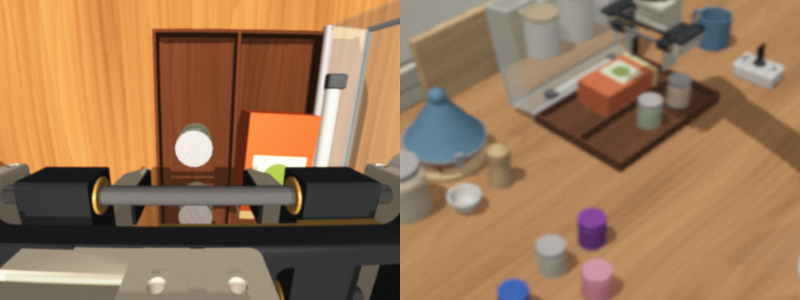

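```bash
python3 -m handwheel '[[0.5,[0.2,0,-0.05],0],[0.5,[0.4,0,-0.1],0],[0.5,[0.6,-0.1,-0.1],0],[0.5,[0.8,-0.2,-0.1],0],[0.5,[1,-0.3,-0.1],0],[0.5,[1,-0.3,-0.1],0],[0.5,[1,-0.3,-0.1],0]]';python3 -m handwheel '[[0.4,[0.2,-0.1,0],0],[0.4,[0.4,-0.2,0],0],[0.4,[0.6,-0.3,0],0],[0.4,[0.8,-0.38,0],0],[0.4,[0.9,-0.38,0],0],[0.4,[0.9,-0.38,0],0],[0.4,[0.9,-0.38,0],0],[0.4,[0.9,-0.38,0],0]]'; python3 -c '
from h import *
c=cam("wrist");cv2.imwrite("pics/w22.png",c["color"]);print(robot.state()["joints"])
g=cv2.cvtColor(c["color"],cv2.COLOR_BGR2HSV)
m=((g[...,1]<45)&(g[...,2]>130)).astype(np.uint8);m[235:]=0
cs,_=cv2.findContours(m,0,2)
for k in cs:
  if cv2.contourArea(k)>300:
    (u,v),r=cv2.minEnclosingCircle(k);print((round(u),round(v)),round(r),onz(c,u,v,.07).round(4))'
```

```text
clock: 31.1
tcp_pos: [0.4739, 0.1125, 0.1964]
eef_rot: [-2.21, -2.204, 0.039]
force: [1.1, -0.7, 0.5]
gripper_width: 0.0689
clock: 31.9
tcp_pos: [0.4019, 0.2893, 0.1992]
eef_rot: [-2.22, -2.197, 0.037]
force: [0.2, 0.6, -0.4]
gripper_width: 0.0646
[-1.27133707  0.29413314  0.71541449  1.96949113 -0.24588663  0.98850649
 -0.44583112]
(277, 163) 25 [0.4002 0.3273 0.07  ]
(483, 162) 30 [0.5974 0.3279 0.07  ]
```

View pics/w22.png

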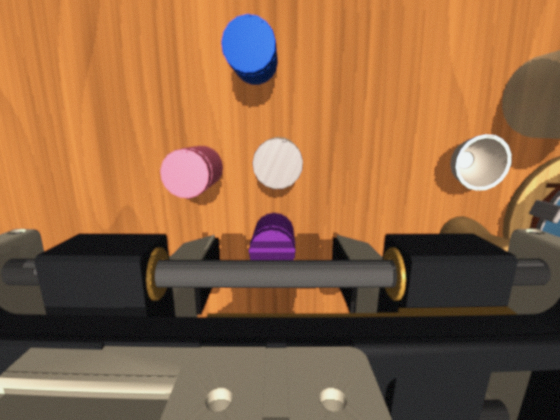

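```bash
python3 -m handwheel '[[0.4,[0.18,0.0,0],0],[0.4,[0.18,0.0,0.2],0],[0.4,[0.18,0.01,0.4],0],[0.4,[0.18,0.012,0.6],0],[0.4,[0.18,0.012,0.75],0],[0.4,[0.18,0.012,0.75],0],[0.4,[0.18,0.012,0.75],0],[-1,[0.18,0.012,0.75],0],[-1,[0.18,0.012,0.75],0],[-1,[0.18,0.012,0.75],0],[-1,[0.18,0.012,0.75],0]]';python3 -m handwheel '[[-1,[0,0,-0.1],0],[-1,[0,0,-0.3],0],[-1,[0,0,-0.5],0],[-1,[0,0.05,-0.55],0],[-1,[-0.1,0.15,-0.55],0],[-1,[-0.3,0.3,-0.55],0],[-1,[-0.5,0.4,-0.55],0],[-1,[-0.7,0.5,-0.55],0],[-1,[-0.9,0.6,-0.55],0],[-1,[-1,0.65,-0.55],0],[-1,[-1,0.65,-0.55],0]]'; python3 -c '
from h import *
c=cam("side");cv2.imwrite("pics/s23.png",c["color"])'
```

```text
clock: 33.05
tcp_pos: [0.4001, 0.3284, 0.0512]
eef_rot: [-2.215, -2.2, 0.03]
force: [-0.4, -0.7, 8.4]
gripper_width: 0.0487
clock: 34.15
tcp_pos: [0.5324, 0.1216, 0.1562]
eef_rot: [-2.225, -2.194, 0.036]
force: [-0.5, -0.3, -1.0]
gripper_width: 0.0485
```

View pics/s23.png

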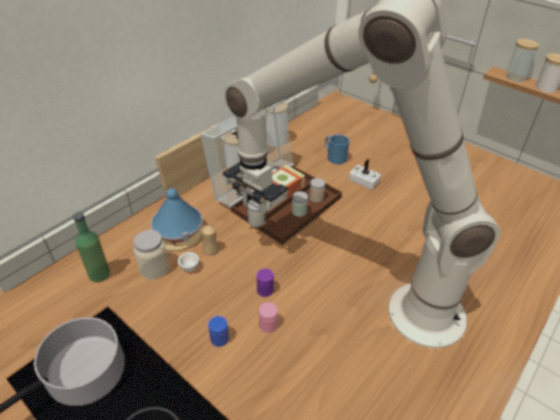

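```bash
python3 -m handwheel '[[-1,[-0.2,0,0],0],[-1,[-0.4,0,0],0],[-1,[-0.6,0.01,0],0],[-1,[-0.63,0.013,0],0],[-1,[-0.63,0.013,0.1],0],[-1,[-0.63,0.013,0.3],0],[-1,[-0.63,0.013,0.4],0],[-1,[-0.63,0.013,0.47],0],[-1,[-0.63,0.013,0.47],0],[-1,[-0.63,0.013,0.47],0]]'
```

```text
clock: 35.2
tcp_pos: [0.5303, 0.0013, 0.0628]
eef_rot: [-2.214, -2.201, 0.034]
force: [-0.3, -0.4, -1.6]
gripper_width: 0.0489
```

```bash
python3 -m handwheel '[[-1,[0,0,0.015],0],[-1,[0,0,0.026],0],[-1,[0,0,0.026],0]]'; python3 -m handwheel '[[0,[0,0,0.0],0],[0.4,[0,0,0],0],[0.6,[0,0,0],0],[0.6,[0,0,0],0],[0.6,[0,0,0],0],[0.6,[0,0,-0.2],0],[0.6,[0,0,-0.45],0],[0.6,[0,0,-0.7],0],[0.6,[0,0,-0.8],0],[0.6,[0,0,-0.8],0]]'; python3 -c '
from h import *
c=cam("wrist");d=cam("side")
cv2.imwrite("pics/w24.png",np.hstack([cv2.resize(c["color"],(400,300)),cv2.resize(d["color"][130:330,150:390],(400,300))]))'
```

```text
clock: 35.5
tcp_pos: [0.5299, 0.0008, 0.0575]
eef_rot: [-2.215, -2.201, 0.034]
force: [-0.5, -0.6, -2.0]
gripper_width: 0.0489
clock: 36.5
tcp_pos: [0.5369, 0.0009, 0.2208]
eef_rot: [-2.218, -2.203, 0.025]
force: [0.1, 0.8, -0.3]
gripper_width: 0.0735
```

View pics/w24.png

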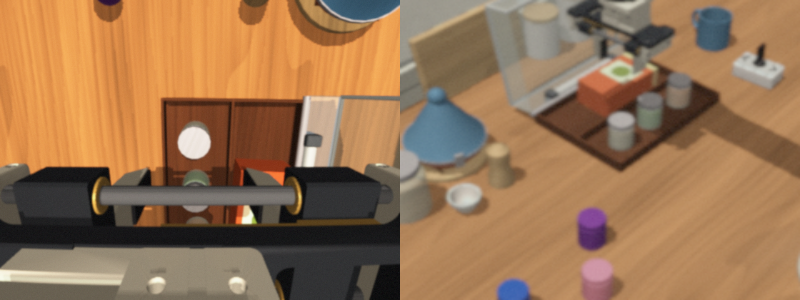

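```bash
python3 -m handwheel '[[-1,[-0.2,0,0],0],[-1,[-0.4,0,0],0],[-1,[-0.6,0,0],0],[-1,[-0.8,0,0],0],[-1,[-1,0,0],0],[-1,[-1,0,0],0],[-1,[-1,0,0],0]]';python3 -m handwheel '[[-1,[-0.2,0,0],0],[-1,[-0.4,0,0],0],[-1,[-0.6,0,0],0],[-1,[-0.8,0,0],0],[-1,[-0.97,0,0],0],[-1,[-0.97,0,0.2],0],[-1,[-0.97,0,0.3],0],[-1,[-0.97,0,0.3],0],[-1,[-0.97,0,0.3],0]]'; python3 -c '
from h import *
c=cam("wrist");d=cam("side");print(robot.state()["joints"])
print(proj(c,[.4626,-.3945,.096]))
cv2.imwrite("pics/w25.png",np.hstack([cv2.resize(c["color"],(400,300)),cv2.resize(d["color"][80:280,240:480],(400,300))]))'
```

```text
clock: 37.3
tcp_pos: [0.5315, -0.1999, 0.2157]
eef_rot: [-2.217, -2.195, 0.038]
force: [0.0, 0.1, 0.5]
gripper_width: 0.0225
clock: 38.2
tcp_pos: [0.5305, -0.3912, 0.1573]
eef_rot: [-2.211, -2.201, 0.035]
force: [-0.0, -0.4, 0.8]
gripper_width: 0.0004
[ 0.08802957  0.67434957  0.74426146  1.59127086 -0.47368334  1.08929404
  0.94836911]
(np.float64(191.4548501700378), np.float64(225.4327328794926))
```

View pics/w25.png

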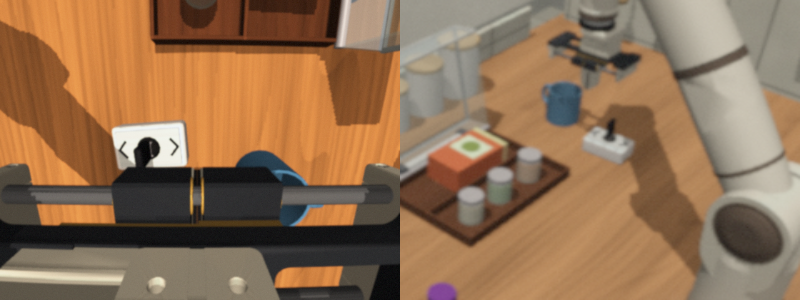

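```bash
python3 -m handwheel '[[-1,[-0.017,0,0.2],0],[-1,[-0.017,0,0.37],0],[-1,[-0.017,0,0.37],0],[-1,[-0.017,-0.1,0.37],0],[-1,[-0.017,-0.18,0.37],0],[-1,[-0.017,-0.21,0.37],0],[-1,[-0.017,-0.24,0.37],0],[-1,[-0.017,-0.24,0.37],0]]'; python3 -c '
from h import *
d=cam("side")
cv2.imwrite("pics/s26.png",cv2.resize(d["color"][130:210,320:420],None,fx=6,fy=6))'
```

```text
clock: 39.1
tcp_pos: [0.4806, -0.397, 0.0872]
eef_rot: [-2.217, -2.202, 0.034]
force: [-0.0, 0.2, 1.5]
gripper_width: 0.0001
```

View pics/s26.png

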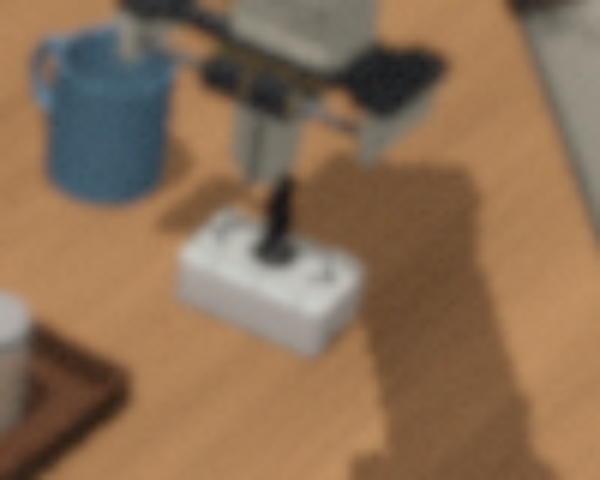

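```bash
python3 -m handwheel '[[-1,[0,0.03,0],0],[-1,[0,0.03,0.03],0],[-1,[0,-0.03,0.03],0],[-1,[0,-0.06,0.03],0],[-1,[0,-0.09,0.03],0],[-1,[0,-0.12,0.03],0],[-1,[0,-0.12,0.03],0]]'; python3 -c '
from h import *
d=cam("side")
cv2.imwrite("pics/s27.png",cv2.resize(d["color"][70:250,190:420],None,fx=3.4,fy=3.4))'
```

```text
clock: 39.85
tcp_pos: [0.4568, -0.3961, 0.0811]
eef_rot: [-2.217, -2.202, 0.032]
force: [6.0, 2.2, 1.8]
gripper_width: 0.0004
```

View pics/s27.png

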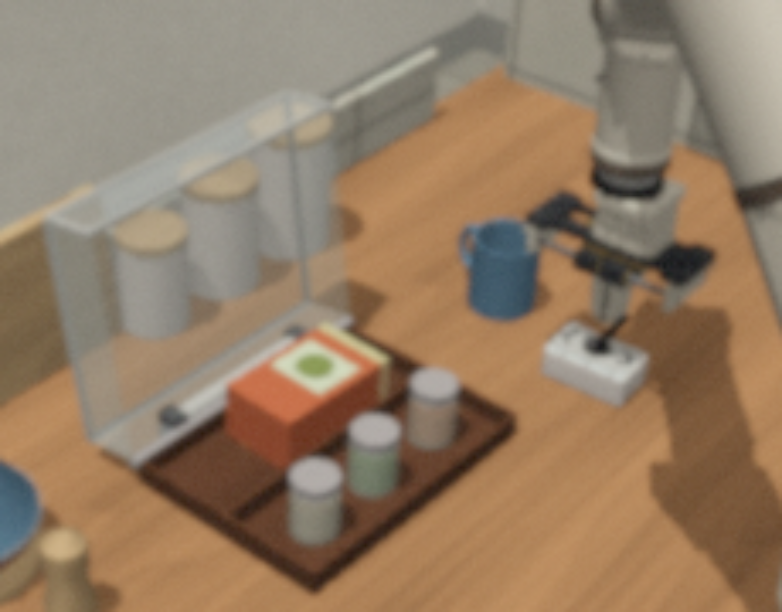

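```bash
python3 -m handwheel '[[-1,[0,-0.02,0],0],[-1,[0,-0.035,0],0],[-1,[0,-0.035,0],0],[-1,[0,-0.035,0],0],[-1,[0,-0.035,0],0],[-1,[0,-0.035,0],0],[-1,[0,-0.035,0],0],[-1,[0,-0.035,0],0],[-1,[0,-0.035,0],0],[-1,[0,-0.035,0],0],[-1,[0,-0.035,0],0],[-1,[0,-0.035,0],0]]'; python3 -m handwheel '[[-1,[0,-0.01,0],0],[-1,[0,-0.01,0],0],[-1,[0,-0.01,0],0],[-1,[0,-0.01,0],0],[-1,[0,-0.01,0],0],[-1,[0,-0.01,0],0],[-1,[0,-0.01,0],0],[-1,[0,-0.01,0],0]]'; python3 -c '
from h import *
d=cam("side")
cv2.imwrite("pics/s28.png",cv2.resize(d["color"][70:250,190:420],None,fx=3.4,fy=3.4))'
```

```text
clock: 41.1
tcp_pos: [0.4513, -0.3962, 0.0816]
eef_rot: [-2.217, -2.205, 0.031]
force: [6.9, 0.5, 2.8]
gripper_width: 0.0006
clock: 41.9
tcp_pos: [0.4498, -0.3961, 0.0817]
eef_rot: [-2.217, -2.205, 0.03]
force: [8.8, 0.4, 1.8]
gripper_width: 0.0002
```

View pics/s28.png

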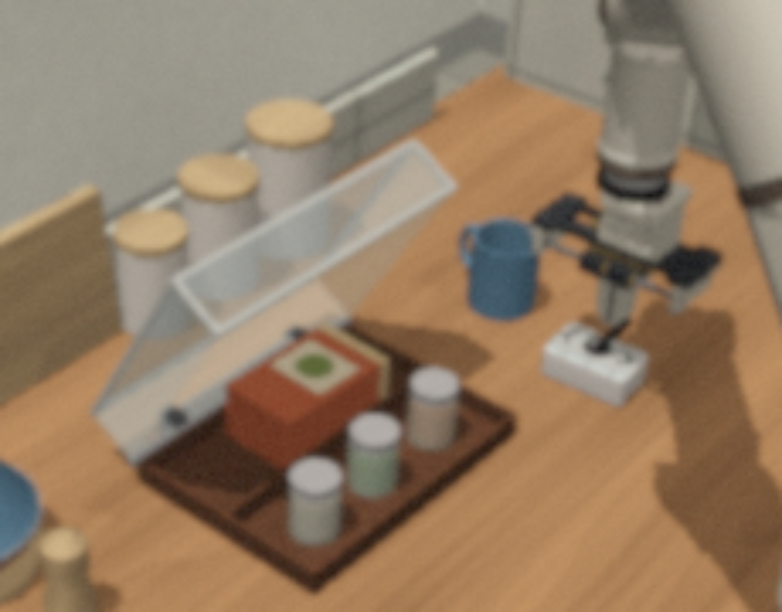

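Lowering well. Hold on.

```bash
python3 -m handwheel '[[-1,[0,0,0],0],[-1,[0,0,0],0],[-1,[0,0,0],0],[-1,[0,0,0],0],[-1,[0,0,0],0],[-1,[0,0,0],0],[-1,[0,0,0],0],[-1,[0,0,0],0],[-1,[0,0,0],0],[-1,[0,0,0],0],[-1,[0,0,0],0],[-1,[0,0,0],0]]'; python3 -m handwheel '[[-1,[0,0,0],0],[-1,[0,0,0],0],[-1,[0,0,0],0],[-1,[0,0,0],0],[-1,[0,0,0],0],[-1,[0,0,0],0],[-1,[0,0,0],0],[-1,[0,0,0],0],[-1,[0,0,0],0],[-1,[0,0,0],0],[-1,[0,0,0],0],[-1,[0,0,0],0]]';python3 -m handwheel '[[-1,[0,0,0],0],[-1,[0,0,0],0],[-1,[0,0,0],0],[-1,[0,0,0],0],[-1,[0,0,0],0],[-1,[0,0,0],0],[-1,[0,0,0],0],[-1,[0,0,0],0],[-1,[0,0,0],0],[-1,[0,0,0],0],[-1,[0,0,0],0],[-1,[0,0,0],0]]'; python3 -c '
from h import *
d=cam("side");cv2.imwrite("pics/s29r.png",d["color"])
cv2.imwrite("pics/s29.png",cv2.resize(d["color"][70:250,190:420],None,fx=3.4,fy=3.4))'
```

```text
clock: 43.15
tcp_pos: [0.4495, -0.3962, 0.0816]
eef_rot: [-2.217, -2.205, 0.031]
force: [7.5, 0.5, 1.3]
gripper_width: 0.0004
clock: 44.35
tcp_pos: [0.4494, -0.3961, 0.0815]
eef_rot: [-2.217, -2.205, 0.031]
force: [7.9, 0.6, 1.0]
gripper_width: 0.0004
clock: 45.55
tcp_pos: [0.4493, -0.3961, 0.0815]
eef_rot: [-2.217, -2.205, 0.031]
force: [7.7, 0.2, 0.8]
gripper_width: 0.0002
```

View pics/s29.png

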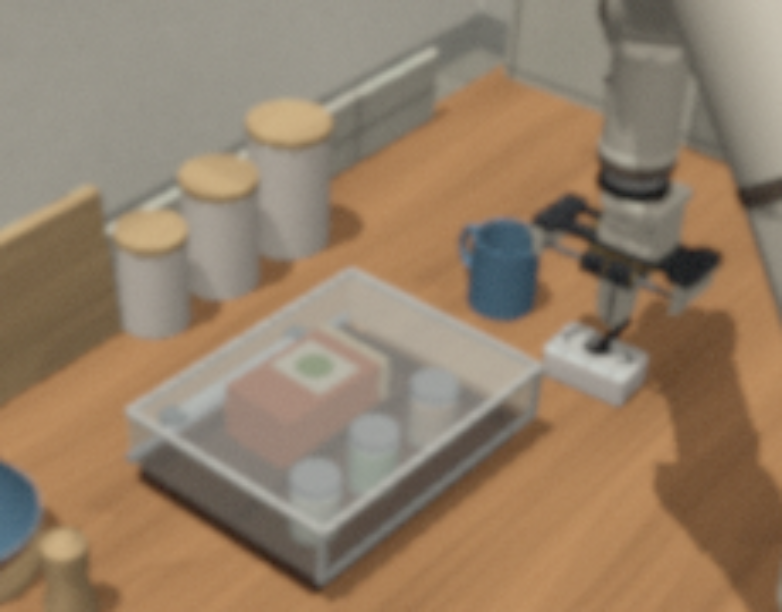

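```bash
python3 -m handwheel '[[-1,[0,-0.015,0],0],[-1,[0,-0.015,0],0],[-1,[0,-0.015,0],0],[-1,[0,-0.015,0],0],[-1,[0,-0.015,0],0],[-1,[0,-0.015,0],0],[-1,[0,-0.015,0],0],[-1,[0,-0.015,0],0],[-1,[0,-0.015,0],0],[-1,[0,-0.015,0],0],[-1,[0,-0.015,0],0],[-1,[0,-0.015,0],0]]'; python3 -c '
from h import *
d=cam("side");f=lambda i:cv2.GaussianBlur(i,(5,5),0)[140:250,220:355].astype(int)
print(np.abs(f(d["color"])-f(cv2.imread("pics/s29r.png"))).max())
t=cam("top")
print([tuple(np.round(proj(d,p))) for p in [(.46,.065,.094),(.455,-.272,.094)]])'
python3 -m handwheel '[[-1,[0,0.1,0],0],[-1,[0,0.25,0],0],[-1,[0,0.35,0],0],[-1,[0,0.35,-0.2],0],[-1,[0,0.35,-0.5],0],[-1,[0,0.35,-0.8],0],[-1,[0,0.35,-0.8],0],[-1,[0,0.35,-0.8],0],[-1,[0,0.35,-0.8],0],[-1,[0,0.35,-0.8],0]]'; python3 -c '
from h import *
d=cam("side");t=cam("top")
cv2.imwrite("pics/s30.png",d["color"]);cv2.imwrite("pics/t30.png",t["color"])
cv2.imwrite("pics/s30c.png",np.hstack([cv2.resize(d["color"][110:260,190:390],(400,300)),cv2.resize(t["color"][110:260,120:450],(400,300))]))'
```

```text
clock: 46.8
tcp_pos: [0.4464, -0.3961, 0.0817]
eef_rot: [-2.217, -2.205, 0.031]
force: [8.1, -0.2, 1.4]
gripper_width: 0.0007
12
[(np.float64(286.0), np.float64(226.0)), (np.float64(350.0), np.float64(176.0))]
clock: 47.9
tcp_pos: [0.5168, -0.3954, 0.2365]
eef_rot: [-2.213, -2.197, 0.036]
force: [-0.4, -0.1, -0.6]
gripper_width: 0.0003
```

View pics/s30.png

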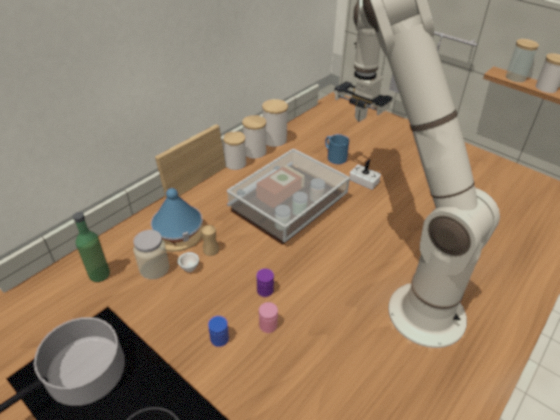

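View pics/t30.png

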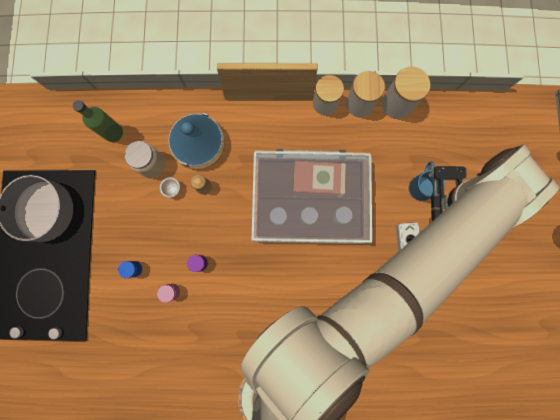

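```bash
python3 -c '
from h import *
f=lambda n:cv2.GaussianBlur(cv2.imread(n),(5,5),0)[130:250,220:360]
a,b=f("pics/s29r.png"),f("pics/s30.png")
d=cv2.absdiff(a,b).max(2);print(d.max(),np.argwhere(d>9)[:10]+[130,220],(d>9).sum())
g=lambda i:np.float32(cv2.cvtColor(i,6))
print(cv2.phaseCorrelate(g(a[60:,:]),g(b[60:,:])))
d=cam("side");print(np.array(proj(d,(.46,.065,.094)))-proj(d,(.46,.065,.091)))
cv2.imwrite("pics/z.png",cv2.resize(cv2.imread("pics/s30.png")[145:245,220:390],None,fx=4.6,fy=4.6,interpolation=2))'
```

```text
127 [[130 348]
 [130 349]
 [130 350]
 [130 351]
 [130 352]
 [130 353]
 [130 354]
 [130 355]
 [130 356]
 [130 357]] 353
((-0.020145433826399994, -0.04817345177000476), 1.0165399798640498)
[ 0.02662958 -0.72113735]
```

View pics/z.png

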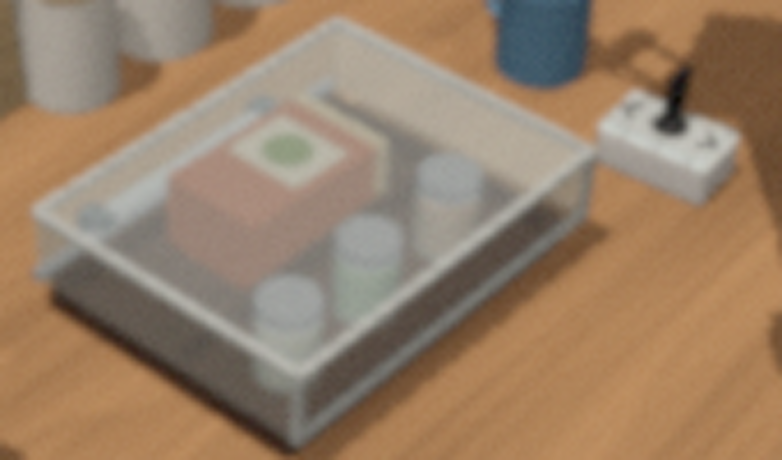

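```bash
python3 -c '
from h import *
print(robot.state()["clock"],robot.state()["force"]);print(robot.close_job())'
```

```text
48.05 [-1.65802637  0.38486193  0.10249377]
the job is handed in; nothing more can be done
None
```

The spices are put away, and I handed the job in at 48 s, well under the 210 s limit. I held the paddle until the hood was fully up, then pushed the carton over so it lies flat in the back bay. The three steel-capped jars are standing in the front bay. I then held the paddle the other way until the hood shut, and let it spring back.

- **Jar knocked aside:** the green jar was bumped towards the salt bowl partway through. I found it again with the wrist camera before picking it up.
- **Last checks:**
  - The hood's roof corners were within about 2 px of where they should be when shut, and the hood did not move over the last second of holding.
  - The carton was flat, all three jars were upright and the paddle was upright.
  - The blue, pink and purple look-alikes and the bystanders looked unmoved in the last overhead and side pictures.
  - The gripper was clear of everything. The tool force never read above about 11 N.
- **Didn't go as planned:**
  - One wrist turn reached a joint's range limit, so I turned the other way. That left the tool tilted by about 1.7 degrees, but the jars still set down upright.
  - One picture comparison during the final hold showed a small difference (12 levels) around the hood. A second check found no shift (0.05 px), so I put it down to shadow or noise.

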